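# Move the freshly primed wing to the drying rack

## Robot

A 6-joint arm with a two-finger parallel gripper is mounted at the origin on the work surface. World frame = base frame: x ahead of the robot, y to its left, z up, the work surface at z = 0. Lengths are in m, angles in rad, forces in N, time in s.
With the tool pointing down it reaches from about 0.35 to 0.975 m from the base axis. Payload 17.4 kg.
Tool frame: the origin (TCP) lies midway between the tips of the shut fingers; the grasp point (between the pads) lies 19 mm behind it; z points along the fingers, y is the line along which they close (so a half turn about z gives the same grasp; the last joint's range is limited). The gripper opens to 85 mm and grips with 20 to 120 N. Pads are 22 mm wide; open, the fingers measure 114 mm over their backs; the gripper's body (76 mm by 85 mm) begins 54 mm behind the grasp point. The pads swing forward as they close: fully open they stand 13 mm farther back than shut.
Start: joints at [1.255, 0.116, 1.442, -0, 1.584, -0.038], TCP at [0.185, 0.649, 0.231] pointing down, gripper open.
Joint ranges: [-2.83, 2.83], [-0.83, 2.19], [0.07, 2.5], [-1.14, 4.28], [0.01, 3], [-2.97, 2.97]. Speed limits (rad/s): [1.89, 1.89, 2.22, 3.14, 3.14, 3.14].

## Interface

Orientations are given as a rotation vector (axis times angle).
In Python, from cell import robot, vision gives the robot as it stands. Calls block until the motion is done:
- robot.move_to(position, orientation): joint-space move of the TCP to a pose.
- robot.move_linear(position, orientation=None, max_speed=0.15): straight line of the TCP; orientation=None keeps the orientation; max_speed is the mean speed in m/s.
- robot.move_joints(angles): joint-space move.
- robot.release() and robot.grasp(grip_force=None): open the fingers fully, or close them until they stop; grip_force is the grip in N (None keeps the last).
- robot.dwell(seconds).
- robot.solve_ik(position, orientation): joint angles nearest the present ones, or None.
- vision.snapshot(name): name is "side" or "top"; returns a dict with "color" (420x560x3 uint8, red, green, blue), "z_map" (420x560 float32, m along the optical axis (not along the pixel's ray), 0 where there is no reading), "fovy" (degrees; the focal length in pixels is half the picture's height over the tangent of half this angle, whatever the lens; pixels are square), "cx", "cy" (the principal point, pixels), "k1" (the pictures are not rectified: a ray, as slopes to the right and down, at radius r is drawn at 1 + k1 r^2 times it, then the intrinsics apply), "eye" and "orientation" of the camera in the world. Camera axes: x right, y down, z forward; pixel columns grow to the right and rows downward; lengths in m; the calibration is good to about 2 mm. A picture is of the moment at which its call begins.
A pose or a line that the arm cannot do raises robot.PlanningError and nothing moves.
- robot.sign_off(): hands the job in; it is judged then, once.
Readings, each from a call of its own:
- robot.read_t(): time.
- robot.read_q(): joint angles.
- robot.read_joint_velocities(): joint speeds.
- robot.read_effort(): joint torques, N m.
- robot.read_eef_pos(): TCP position.
- robot.read_ee_rot(): TCP orientation.
- robot.read_force(): force on the tool from outside, world axes, zero at the start.
- robot.read_ft_torque(): the same for the moment, N m.
- robot.read_finger_gap(): finger opening in m.
- robot.read_grasp_force(): force on a finger pad.
Only numpy, scipy, OpenCV 4.12 (cv2) and the standard library are available. Lean on these libraries where they do the work, as an engineer would, in place of code of your own. Each camera call takes 0.05 s, during which the arm holds its last target. There are 200 camera calls.

## Task

The primer on the model wing panel is still wet, so do not touch it: pick up the spatula from its cork pad by its leaning handle, slide the blade in under the wing below the strip lamp, lift the wing off the painting stand and set it down gently, square and level, on the two rails of the taller wooden drying rack. Draw the blade out, lay the spatula flat back on the cork pad and let go, leaving the other things on the bench where they are.

Things in the scene. Friction and masses are not known exactly. Their poses are not given: they have to be found in the camera images.
- spatula: Offset spatula, 140 g. Level steel blade 98 long (x -48 to +49), 56 wide, 2.5 thick; origin at the middle of its underside, x from heel to tip, z up. At the heel (x = -50) a post rises, leaning back 25 degrees from vertical (direction -0.423, 0, 0.906): thin neck for 24 mm, then a dark wooden handle, 14 thick (y), 24 deep, 64 long, top at x = -87, z = 82.
- grip (a point): Middle of the spatula's wooden handle, at x = -75.4, z = 56.4 in the spatula's frame, 60 mm up the post; same axes as the spatula. Grip here across the 14 mm thickness (y) with the tool tilted to lie along the post; an upright gripper meets the lamp later.
- pad: Fixed flat cork pad, 120 (x) x 70 (y) x 6 thick, on which the spatula lies; origin at the middle of its underside, x along its length.
- stand: Fixed grey painting stand: foot 90 (x) x 112 (y) x 6, two rails along x, 84 long, 12 wide, at y = -50 and +50 (88 clear between them), tops 50 above the origin (44 above the foot). Origin at the middle of the underside; the -x side is the open front where the spatula goes in.
- lamp (a point): Middle of the strip lamp fixed over the stand's front edge: a level bar of 20 diameter, 206 long along the stand's y, at x = -45, z = 180 in the stand's frame, on two posts of 12 diameter at x = -45, y = -95 and +95. The blade and wing pass under it.
- wing: Freshly primed grey model wing panel, flat, 90 (x) x 120 (y) x 4 thick, clipped-delta outline (the full 120 span from x = -45 to +25), lying across the stand's rails; origin at the middle of its underside, x forward, z up. About 70 g.
- rack: Fixed wooden drying rack, same plan as the stand but taller and with nothing above: foot 90 (x) x 112 (y) x 6, two rails along x, 84 long, 12 wide, at y = -50 and +50 (88 clear between), tops 85 above the origin. Origin at the middle of the underside; the -x side is its open front.
- jar_a: Bystander: small paint jar with white cap, 34 diameter, 52 high; origin under its centre.
- jar_b: Bystander: small paint jar with black cap, 34 diameter, 52 high; origin under its centre.
- seat: Bystander: little grey model cockpit seat, 60 long, 26 wide, 62 high; origin under its cushion.
- cup: Bystander: white rinsing cup, 72 diameter, 75 high; origin under its centre.
- brush: Bystander: paint brush lying down, 144 long, 8 thick; origin under its middle.
- sprue: Bystander: flat grey frame of kit parts, 111 x 75 x 5, lying on the mat; origin under its centre.
- glue: Bystander: brown glue bottle, 40 diameter, 70 high; origin under its centre.

How it is judged:
By the outcome, as a careful person would: the job done as asked, in the order asked, and still so for the second after the job is handed in, with the robot touching nothing.
It also fails if it takes over 59 s, if anything falls off the work surface, if the arm or the gripper's body presses on something with over 40 N, if the wrist force passes 120 N, or if a joint passes its speed limit or range.

## Working session

There is one attempt and no reset: what is moved stays moved. The work goes in short steps, each a Python script; the robot and the scene stay as the last script left them, time stands still between calls to the robot, and variables do not carry over. Pictures are saved under pics/ and viewed, at most 10 in all, crops included, and the job is handed in when it is done.

```bash
ls; mkdir -p pics
python3 - <<'E'
from cell import robot, vision
import cv2,numpy as np
for n in("side","top"):
    s=vision.snapshot(n); cv2.imwrite(f"pics/{n}0.png",s["color"][:,:,::-1]); np.save(f"{n}0.npy",s,allow_pickle=True)
    print(n,{k:v for k,v in s.items() if k not in("color","z_map")})
print(robot.read_t(),robot.read_ee_rot(),robot.read_eef_pos())
E
```

```text
pics
side {'fovy': 43.06494245509232, 'cx': 283.9167735394147, 'cy': 214.78109558403497, 'k1': -0.040685034966981184, 'eye': array([-0.10253563, -0.59416675,  0.96371201]), 'orientation': array([-2.1725379 ,  0.9427002 , -0.43337059])}
top {'fovy': 46.836160178379814, 'cx': 284.67741412528886, 'cy': 208.25567040705855, 'k1': -0.15922446080816038, 'eye': array([ 0.42809059, -0.01640425,  1.49412547]), 'orientation': array([-2.14330247,  2.20100142, -0.11030203])}
0.1 [-4.34995860e-01 -3.11115916e+00  1.69512335e-03] [0.18508021 0.64894742 0.23061862]
```

View pics/side0.png

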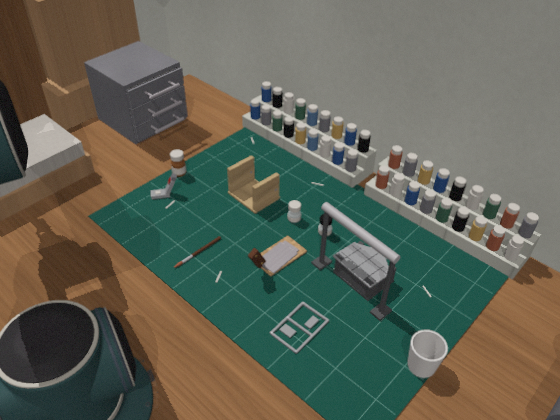

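View pics/top0.png

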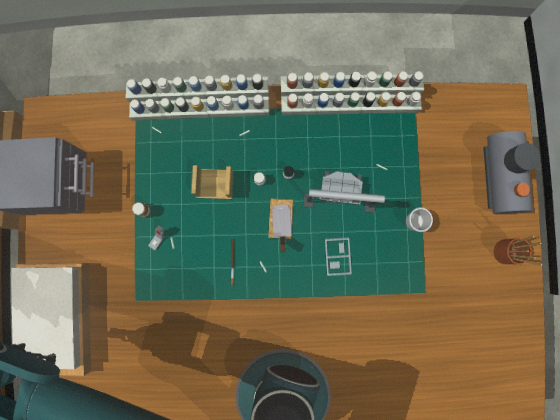

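The side view shows the rack at about (254,185), the spatula on its pad at (280,255), and the stand, lamp and wing at (360,260). In the top view they are at (212,182), (281,219) and (343,187). Next I'll zoom in.

```bash
cat > h.py <<'E'
import numpy as np,cv2
from scipy.spatial.transform import Rotation as R
def load(n): return np.load(n+".npy",allow_pickle=True).item()
def K(s):
    f=210/np.tan(np.radians(s["fovy"])/2); return np.array([[f,0,s["cx"]],[0,f,s["cy"]],[0,0,1.]])
def rays(s,px):
    px=np.array(px,float).reshape(-1,1,2)
    d=cv2.undistortPoints(px,K(s),np.array([s["k1"],0,0,0,0.]),None,None,None) if 0 else cv2.undistortPointsIter(px,K(s),np.array([s["k1"],0,0,0.]),np.eye(3),np.eye(3),(3,50,1e-10))
    d=d.reshape(-1,2); d=np.c_[d,np.ones(len(d))]
    return d@R.from_rotvec(s["orientation"]).as_matrix().T
def onplane(s,px,z):
    d=rays(s,px); return s["eye"]+d*((z-s["eye"][2])/d[:,2])[:,None]
def depthpts(s,px):
    px=np.array(px); z=s["z_map"][px[:,1].astype(int),px[:,0].astype(int)]
    return s["eye"]+rays(s,px)*z[:,None]
def tri(s1,p1,s2,p2):
    d1,d2=rays(s1,p1),rays(s2,p2); out=[]
    for a,b in zip(d1,d2):
        t=np.linalg.lstsq(np.c_[a,-b],s2["eye"]-s1["eye"],rcond=None)[0]
        A,B=s1["eye"]+a*t[0],s2["eye"]+b*t[1]; out.append(np.r_[(A+B)/2,np.linalg.norm(A-B)])
    return np.array(out)
def crop(s,x0,y0,w,h,k,name):
    c=cv2.resize(s["color"][y0:y0+h,x0:x0+w],None,fx=k,fy=k,interpolation=cv2.INTER_CUBIC)
    c=np.clip(c.astype(float)*1.5,0,255).astype(np.uint8)[:,:,::-1].copy()
    for i in range(0,w,20): cv2.putText(c,str(x0+i),(int(i*k),10),0,.35,(0,255,255)); cv2.line(c,(int(i*k),12),(int(i*k),18),(0,255,255))
    for i in range(0,h,20): cv2.putText(c,str(y0+i),(0,int(i*k)+4),0,.35,(0,255,255)); cv2.line(c,(24,int(i*k)),(30,int(i*k)),(0,255,255))
    cv2.imwrite(name,c)
E
python3 - <<'E'
from h import *
t,s=load("top0"),load("side0")
crop(t,180,150,210,110,3.8,"pics/tc.png"); crop(s,215,150,200,180,3.3,"pics/sc.png")
for S in(t,s):
    yy,xx=np.mgrid[0:420,0:560]; p=depthpts(S,np.c_[xx.ravel(),yy.ravel()]).reshape(420,560,3); P=p.reshape(-1,3)
    m=(abs(P[:,0]-.5)<.25)&(abs(P[:,1])<.3)&(P[:,2]<.25)
    print(np.histogram(P[m,2],bins=np.arange(-.01,.23,.005)))
E
```

```text
(array([  479,  6509, 14525,  6338,   984,   116,    34,    41,    20,
          20,    24,    78,   391,   518,   127,    27,    21,    30,
          65,   160,    66,    12,     3,     3,     3,     0,     0,
           4,     2,     2,     0,     0,     0,     0,     0,     0,
           0,     0,    35,   213,   262,    39,     2,     0,     0,
           0,     0]), array([-0.01 , -0.005,  0.   ,  0.005,  0.01 ,  0.015,  0.02 ,  0.025,
        0.03 ,  0.035,  0.04 ,  0.045,  0.05 ,  0.055,  0.06 ,  0.065,
        0.07 ,  0.075,  0.08 ,  0.085,  0.09 ,  0.095,  0.1  ,  0.105,
        0.11 ,  0.115,  0.12 ,  0.125,  0.13 ,  0.135,  0.14 ,  0.145,
        0.15 ,  0.155,  0.16 ,  0.165,  0.17 ,  0.175,  0.18 ,  0.185,
        0.19 ,  0.195,  0.2  ,  0.205,  0.21 ,  0.215,  0.22 ,  0.225]))
(array([   27,  4378, 24331,  6751,  1287,   213,   167,   181,   161,
         151,   161,   156,   348,  1389,   232,   104,   101,   114,
         119,   237,    90,    25,    17,    17,    21,    14,    18,
          22,    17,    19,    17,    17,    20,    21,    20,    17,
          34,    45,   112,   245,   466,    35,     0,     0,     0,
           0,     0]), array([-0.01 , -0.005,  0.   ,  0.005,  0.01 ,  0.015,  0.02 ,  0.025,
        0.03 ,  0.035,  0.04 ,  0.045,  0.05 ,  0.055,  0.06 ,  0.065,
        0.07 ,  0.075,  0.08 ,  0.085,  0.09 ,  0.095,  0.1  ,  0.105,
        0.11 ,  0.115,  0.12 ,  0.125,  0.13 ,  0.135,  0.14 ,  0.145,
        0.15 ,  0.155,  0.16 ,  0.165,  0.17 ,  0.175,  0.18 ,  0.185,
        0.19 ,  0.195,  0.2  ,  0.205,  0.21 ,  0.215,  0.22 ,  0.225]))
```

View pics/tc.png

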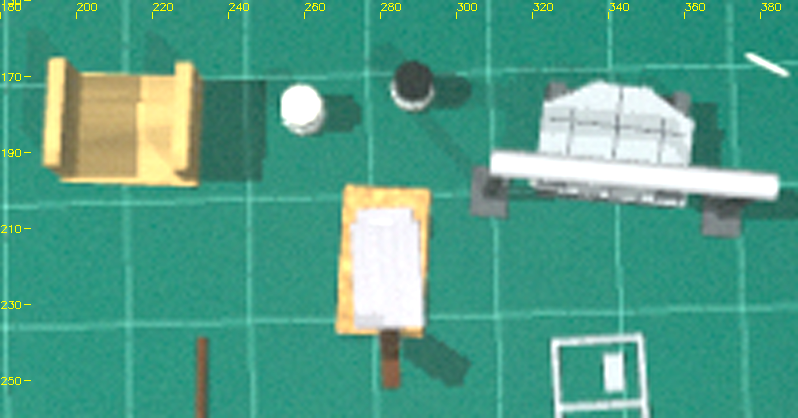

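View pics/sc.png

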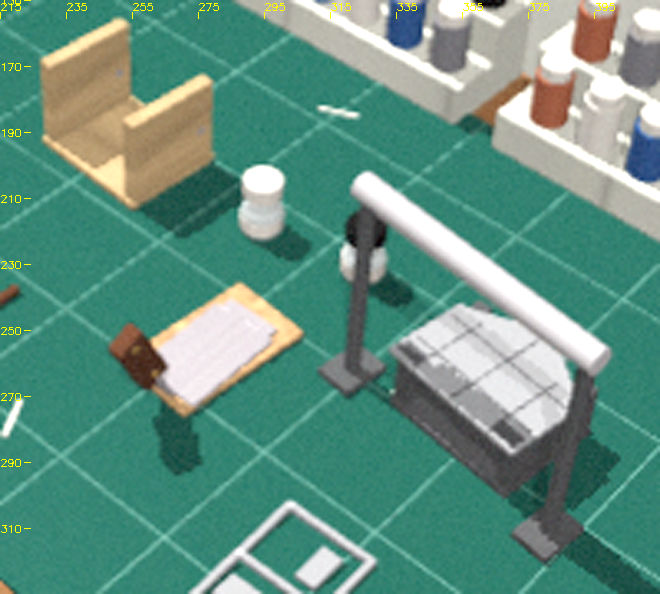

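The crops show these features:
- **Rack:** the rails are at top px (193–197, 226–231) × (166–193), with the open side towards the robot.
- **Spatula:** the handle points towards the robot at (283,243).
- **Wing:** it is at (322–362, 172–204), with the clipped end facing away. The lamp crosses its front edge in the top view, but the side view shows that edge clear.

Next I'll measure these with masks and triangulation.

```bash
cat > m.py <<'E'
from h import *
t,s=load("top0"),load("side0")
np.set_printoptions(precision=4,suppress=True)
def cloud(S):
    yy,xx=np.mgrid[0:420,0:560]; return depthpts(S,np.c_[xx.ravel(),yy.ravel()]).reshape(420,560,3)
def largest(m,n=1):
    k,l,st,c=cv2.connectedComponentsWithStats(m.astype(np.uint8)); o=np.argsort(-st[1:,4])[:n]+1
    return [(l==i).astype(np.uint8) for i in o]
def rect(S,m,z):  # world rectangle of a mask, pixel-area corrected
    c=max(cv2.findContours(cv2.resize(m*255,None,fx=8,fy=8,interpolation=cv2.INTER_LINEAR)//128,0,1)[0],key=len).reshape(-1,2)
    w=onplane(S,(c+.5)/8-.5,z)[:,:2]
    (cx,cy),(a,b),an=cv2.minAreaRect((w*1000).astype(np.float32)); return np.array([cx,cy,a,b,an])
for n,S in(("top",t),("side",s)):
    P=cloud(S); hsv=cv2.cvtColor(S["color"],cv2.COLOR_RGB2HSV).astype(int); H,Sa,V=hsv[...,0],hsv[...,1],hsv[...,2]
    box=lambda x0,x1,y0,y1:(P[...,0]>x0)&(P[...,0]<x1)&(P[...,1]>y0)&(P[...,1]<y1)
    X=P.reshape(-1,3)
    mat=(H>70)&(H<95)&(Sa>120)&box(.3,.7,-.3,.3); print(n,"mat z",np.median(P[mat][:,2]))
    wood=(H>10)&(H<28)&(Sa>70)
    rail=wood&(P[...,2]>.078)&(P[...,2]<.1)&box(.45,.75,.05,.35)
    for m in largest(rail,2):
        z=np.median(P[m>0][:,2]); print(" rail z",z,m.sum(),rect(S,m,z),"depthmean",P[m>0].mean(0))
    pad=wood&(P[...,2]<.03)&box(.35,.65,-.07,.09)
    steel=(Sa<60)&(V>100)&(P[...,2]<.03)&box(.35,.62,-.07,.09)
    b=largest(steel)[0]; pm=largest(pad|(b>0))[0]
    zb=np.median(P[b>0][:,2]); zp=np.median(P[(largest(pad)[0])>0][:,2]); print(" blade z",zb,rect(S,b,.0085)," pad z",zp,rect(S,pm,.006))
    hd=((H<12)|(H>170))&(Sa>80)&(V<130)&(P[...,2]>.03)&box(.3,.6,-.08,.08); q=largest(hd)[0]>0; print(" handle",q.sum(),P[q].mean(0),"z",np.percentile(P[q][:,2],[5,95]))
    w=(Sa<50)&(V>60)&(P[...,2]>.045)&(P[...,2]<.068)&box(.45,.72,-.25,-.03); q=largest(w)[0]; z=np.median(P[q>0][:,2]); print(" wing z",z,q.sum(),rect(S,q,.054))
    l=(P[...,2]>.165)&(P[...,2]<.215)&(V>90)&box(.4,.72,-.35,.05); q=largest(l)[0]>0; print(" lamp",P[q].mean(0),"z",np.percentile(P[q][:,2],[50,90]),"dir",np.linalg.svd(P[q]-P[q].mean(0),full_matrices=False)[2][0])
T=lambda u,v:((u+.5)/3.8-.5+180,(v+.5)/3.8-.5+150); Sd=lambda u,v:((u+.5)/3.3-.5+215,(v+.5)/3.3-.5+150)
pairs=[("rackL near-left",(44,166),(43,63)),("rackL far-left",(49,58),(118,18)),("rackR far-right",(194,62),(212,82)),("rackR near-right",(198,166),(138,130)),
("wing front-left",(532,187),(395,348)),("wing front-right",(686,205),(512,452)),("wing clip-left",(545,103),(460,305)),
("lamp left end",(492,163),(366,182)),("lamp right end",(777,187),(600,358)),("pad far-left",(346,186),(240,284)),("pad far-right",(430,189),(302,333)),("pad near-right",(422,336),(188,413))]
for n,a,b in pairs: print(n,tri(t,[T(*a)],s,[Sd(*b)])[0]," side@plane.054" if "wing" in n else "",onplane(s,[Sd(*b)],.054)[0] if "wing" in n else "")
E
python3 m.py
```

```text
top mat z 0.00257712006408628
 rail z 0.08737153465785619 130 [660.792  241.6576  16.1187  86.4334  86.3245] depthmean [0.6607 0.2418 0.087 ]
 rail z 0.08658599904663111 124 [653.6457 144.3674  15.8822  83.281   86.394 ] depthmean [0.6533 0.1444 0.0869]
 blade z 0.010921109637026971 [537.7003 -12.1462  99.8998  59.6541   1.6107]  pad z 0.008262701092125235 [544.9346  -9.1066  73.59   122.6678  85.4677]
 handle 7 [ 0.4514 -0.0146  0.0917] z [0.0874 0.095 ]
 wing z 0.056306027548635784 691 [ 645.8699 -195.2009  119.1456   61.9062   83.7705]
 lamp [ 0.5868 -0.1897  0.1902] z [0.1904 0.1944] dir [-0.1104 -0.9939 -0.0014]
side mat z 0.003217476382157136
 rail z 0.08751054672617364 168 [653.359  140.3529  25.0411  93.4562  88.046 ] depthmean [0.6523 0.1415 0.0864]
 rail z 0.0862254862443268 159 [659.7141 240.2174  26.339   95.9175  87.575 ] depthmean [0.6601 0.241  0.0854]
 blade z 0.01186292919566212 [541.6066 -10.5443 102.1805  59.9854   0.8957]  pad z 0.009001272924819781 [546.8821  -8.8943  74.813  124.4135  85.2206]
 handle 128 [ 0.4598 -0.0176  0.0727] z [0.0447 0.0944]
 wing z 0.057
[... 164 characters left out ...]
eft [0.6202 0.2496 0.087  0.0047]  
rackL far-left [0.7034 0.2462 0.0886 0.0014]  
rackR far-right [0.6964 0.1331 0.0888 0.0003]  
rackR near-right [0.6138 0.1317 0.0907 0.0021]  
wing front-left [ 0.5978 -0.1303  0.0555  0.0063]  side@plane.054 [ 0.6013 -0.1317  0.054 ]
wing front-right [ 0.5779 -0.2486  0.0594  0.0003]  side@plane.054 [ 0.582  -0.2467  0.054 ]
wing clip-left [ 0.6624 -0.1409  0.058   0.0017]  side@plane.054 [ 0.6664 -0.1395  0.054 ]
lamp left end [ 0.5998 -0.0912  0.1865  0.0041]  
lamp right end [ 0.5756 -0.2942  0.1886  0.0001]  
pad far-left [0.6064 0.0191 0.0079 0.0011]  
pad far-right [ 0.6016 -0.0485  0.0073  0.0004]  
pad near-right [ 0.4841 -0.0403  0.0096  0.0043]
```

Base heights agree across the two views: mat 2.5 mm, pad top 8.5 mm, wing underside about 52.5 mm and rack rails about 87 mm. I'll plan the waypoints, check IK, then grasp and lift.

```bash
cat > plan.py <<'E'
from h import *
a=np.radians(25); ZT=np.array([np.sin(a),0,-np.cos(a)])
SG=1
def tcp(p,yaw,sg=None):
    y=np.array([0,sg or SG,0.]); M=np.c_[np.cross(y,ZT),y,ZT]
    Q=R.from_euler('z',yaw,degrees=True); g=np.array([-.0754,0,.0564])+.019*ZT
    return np.array(p)+Q.apply(g),(Q*R.from_matrix(M)).as_rotvec()
def rel(c,yaw,dx,z,dy=0): # spatula origin dx along the frame's x from c
    return np.r_[np.array(c)+R.from_euler('z',yaw,degrees=True).apply([dx,dy,0])[:2],z],yaw
SP,SY=(.538,-.012),1.3
WG,WY=(.633,-.195),-7.
RK,RY=(.657,.192),-3.9
def lin(robot,pose,v): 
    p,r=tcp(*pose); robot.move_linear(p,r,max_speed=v)
E
python3 - <<'E'
from plan import *
from cell import robot
np.set_printoptions(precision=2,suppress=True)
W=dict(grip=rel(SP,SY,0,.0085),pre=rel(WG,WY,-.16,.04),ins=rel(WG,WY,-.006,.04),lift=rel(WG,WY,-.006,.057),out=rel(WG,WY,-.17,.057),up=rel(WG,WY,-.17,.12),rk=rel(RK,RY,-.17,.12),rin=rel(RK,RY,-.006,.11))
for sg in(1,-1):
    for k,w in W.items(): print(sg,k,robot.solve_ik(*tcp(*w,sg)))
E
```

```text
1 grip [-0.12 -0.54  2.34  0.08  0.91 -1.75]
1 pre [-0.57 -0.66  2.36  0.21  1.06 -2.09]
1 ins [-0.43 -0.23  2.07  0.16  0.89 -1.95]
1 lift [-0.43 -0.25  2.06  0.16  0.92 -1.94]
1 out [-0.58 -0.71  2.35  0.21  1.11 -2.09]
1 up [-0.58 -0.74  2.27  0.2   1.22 -2.06]
1 rk [ 0.56 -0.57  2.18 -0.27  1.19 -0.89]
1 rin [ 0.37 -0.21  1.93 -0.21  1.03 -1.06]
-1 grip [-0.12 -0.54  2.34  0.08  0.91  1.39]
-1 pre [-0.57 -0.66  2.36  0.21  1.06  1.06]
-1 ins [-0.43 -0.23  2.07  0.16  0.89  1.19]
-1 lift [-0.43 -0.25  2.06  0.16  0.92  1.2 ]
-1 out [-0.58 -0.71  2.35  0.21  1.11  1.05]
-1 up [-0.58 -0.74  2.27  0.2   1.22  1.08]
-1 rk [ 0.56 -0.57  2.18 -0.27  1.19  2.25]
-1 rin [ 0.37 -0.21  1.93 -0.21  1.03  2.08]
```

```bash
sed -i 's/^SG=1/SG=-1/' plan.py
python3 - <<'E'
from plan import *
from cell import robot,vision
np.set_printoptions(precision=4,suppress=True)
p,r=tcp(*rel(SP,SY,0,.0085)); zt=R.from_rotvec(r).as_matrix()[:,2]
robot.move_to(p-.13*zt,r); robot.move_linear(p,r,max_speed=.12)
print(robot.read_force(),robot.read_finger_gap()); f0=robot.read_force()
robot.grasp(100); print("gap",robot.read_finger_gap(),robot.read_force()-f0)
lin(robot,rel(SP,SY,0,.05),.06); robot.dwell(.2)
print("lifted",robot.read_force()-f0,robot.read_ft_torque(),robot.read_finger_gap(),robot.read_t())
for n in("side","top"):
    s=vision.snapshot(n); np.save(n+"1.npy",s,allow_pickle=True)
s=load("side1"); t=load("top1")
c=lambda s,x,y:cv2.resize(s["color"][y:y+130,x:x+130],None,fx=3,fy=3,interpolation=cv2.INTER_CUBIC)
cv2.imwrite("pics/g1.png",np.hstack([c(s,210,180),c(t,220,160)])[:,:,::-1])
E
```

```text
[-0.609  -0.5857 -0.8155] 0.08532040053281895
gap 0.01292550061983153 [-1.6276  0.5217  4.834 ]
lifted [-0.9298  0.5061 -0.5119] [-0.0595  0.318  -0.0205] 0.012358485240026607 5.525
```

View pics/g1.png

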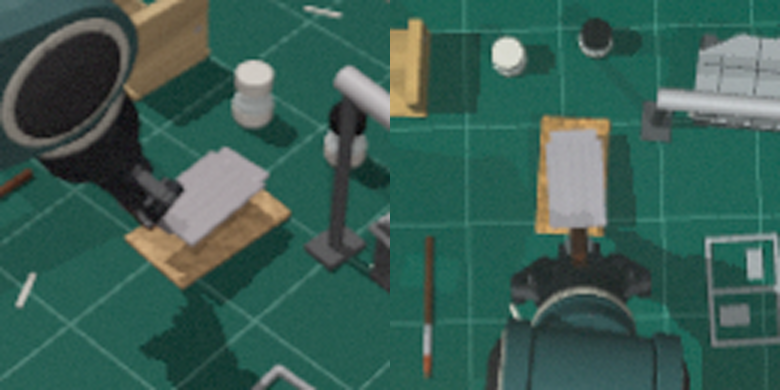

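The pictures show the spatula lifted clear of the pad, with its blade at about (285,245) in the side view. I'll check the blade's level and position in the gripper.

```bash
cat > blade.py <<'E'
from h import *
def cloud(S):
    yy,xx=np.mgrid[0:420,0:560]; return depthpts(S,np.c_[xx.ravel(),yy.ravel()]).reshape(420,560,3)
def rect_mask(S,m,z):
    c=max(cv2.findContours(cv2.resize(m*255,None,fx=8,fy=8,interpolation=cv2.INTER_LINEAR)//128,0,1)[0],key=len).reshape(-1,2)
    w=onplane(S,(c+.5)/8-.5,z)[:,:2]; (a,b),(c1,d),e=cv2.minAreaRect((w*1000).astype(np.float32)); return np.array([a,b,c1,d,e])
def seg(S,x0,x1,y0,y1,z0,z1,cond):
    P=cloud(S); h=cv2.cvtColor(S["color"],cv2.COLOR_RGB2HSV).astype(int)
    m=cond(h[...,0],h[...,1],h[...,2])&(P[...,0]>x0)&(P[...,0]<x1)&(P[...,1]>y0)&(P[...,1]<y1)&(P[...,2]>z0)&(P[...,2]<z1)
    k,l,st,_=cv2.connectedComponentsWithStats(m.astype(np.uint8)); m=(l==1+np.argmax(st[1:,4])).astype(np.uint8)
    e=cv2.erode(m,np.ones((3,3))); X=P[e>0]; A=np.c_[X[:,:2]-X[:,:2].mean(0),np.ones(len(X))]
    co=np.linalg.lstsq(A,X[:,2],rcond=None)[0]; sd=np.std(A@co-X[:,2])
    return m,co,X.mean(0),sd,len(X)
E
python3 - <<'E'
from blade import *
np.set_printoptions(precision=4,suppress=True)
for k in "01":
  for n in("top","side"):
    S=load(n+k); z=.011 if k=="0" else .0525
    m,co,c,sd,N=seg(S,.47,.62,-.07,.06,z-.012,z+.012,lambda H,s,V:(s<60)&(V>70))
    print(k,n,"slope xy, z",co,"centroid",c,"sd",sd,N,rect_mask(S,m,z))
E
```

```text
0 top slope xy, z [-0.0022  0.0038  0.0108] centroid [ 0.5381 -0.0113  0.0108] sd 0.0033366953324092514 442 [534.1112 -12.0158  60.9072 104.258   88.6214]
0 side slope xy, z [ 0.0012 -0.0162  0.0121] centroid [ 0.5401 -0.0143  0.0121] sd 0.0018707832929121654 521 [539.2788 -12.4756 104.5649  62.1168   4.1072]
1 top slope xy, z [-0.0138 -0.0019  0.0515] centroid [ 0.5359 -0.0121  0.0515] sd 0.0031626052876042006 473 [535.2327 -11.8534 104.4473  58.0371   1.5749]
1 side slope xy, z [ 0.0007 -0.0122  0.0526] centroid [ 0.5423 -0.0156  0.0526] sd 0.001758934852089005 474 [538.1389 -12.4428 102.5151  58.6182   1.8439]
```

The blade is level and where I expected it. Now I'll insert it, raise it, and check.

Run:
```python
from plan import *
from cell import robot,vision
np.set_printoptions(precision=4,suppress=True)
lin(robot,rel((.465,-.014),SY,0,.05),.15)
lin(robot,rel(WG,WY,-.16,.040),.15); robot.dwell(.1)
f0=robot.read_force()
lin(robot,rel(WG,WY,-.006,.040),.09); robot.dwell(.2)
print("in",robot.read_force()-f0); f0=robot.read_force(); t0=robot.read_ft_torque()
for z in(.046,.050,.053,.057):
    lin(robot,rel(WG,WY,-.006,z),.03); robot.dwell(.15); print(z,robot.read_force()-f0,robot.read_ft_torque()-t0)
print(robot.read_t())
for n in("side","top"):
    s=vision.snapshot(n); np.save(n+"2.npy",s,allow_pickle=True)
s=load("side2"); t=load("top2")
c=lambda s,x,y:cv2.resize(s["color"][y:y+130,x:x+130],None,fx=3,fy=3,interpolation=cv2.INTER_CUBIC)
cv2.imwrite("pics/w2.png",np.hstack([c(s,290,190),c(t,280,140)])[:,:,::-1])
```

```text
Traceback (most recent call last):
  File "plan.py", line 14, in lin
    p,r=tcp(*pose); robot.move_linear(p,r,max_speed=v)
                    ~~~~~~~~~~~~~~~~~^^^^^^^^^^^^^^^^^
cell.PlanningError: the arm cannot follow that straight line within its joint ranges
```

Run:
```python
from plan import *
from cell import robot,vision
np.set_printoptions(precision=4,suppress=True)
A=[rel((.51,-.014),SY,0,.05),rel(WG,WY,-.15,.040)]
for i in range(11):
    q=[tuple(np.array(A[0][0])*(1-i/10)+np.array(A[1][0])*i/10),A[0][1]*(1-i/10)+A[1][1]*i/10]
    assert robot.solve_ik(*tcp(*q)) is not None,i
lin(robot,A[0],.12)
lin(robot,A[1],.15); robot.dwell(.1)
f0=robot.read_force()
lin(robot,rel(WG,WY,-.006,.040),.09); robot.dwell(.2)
print("in",robot.read_force()-f0); f0=robot.read_force(); t0=robot.read_ft_torque()
for z in(.046,.050,.053,.057):
    lin(robot,rel(WG,WY,-.006,z),.03); robot.dwell(.15); print(z,robot.read_force()-f0,robot.read_ft_torque()-t0)
print(robot.read_t())
for n in("side","top"):
    s=vision.snapshot(n); np.save(n+"2.npy",s,allow_pickle=True)
s=load("side2"); t=load("top2")
c=lambda s,x,y:cv2.resize(s["color"][y:y+130,x:x+130],None,fx=3,fy=3,interpolation=cv2.INTER_CUBIC)
cv2.imwrite("pics/w2.png",np.hstack([c(s,290,190),c(t,280,140)])[:,:,::-1])
```

```text
in [-0.6559 -0.7178 -0.4395]
0.046 [-0.4523  0.6596  1.2664] [-0.004  -0.0029 -0.0144]
0.05 [-0.1181  0.8636  0.4906] [ 0.0045  0.0293 -0.0439]
0.053 [ 1.0017  0.9864 -1.1627] [-0.005   0.1069 -0.0697]
0.057 [-0.1135  0.8398 -0.4768] [-0.0438  0.1606 -0.0812]
11.0083
```

View pics/w2.png

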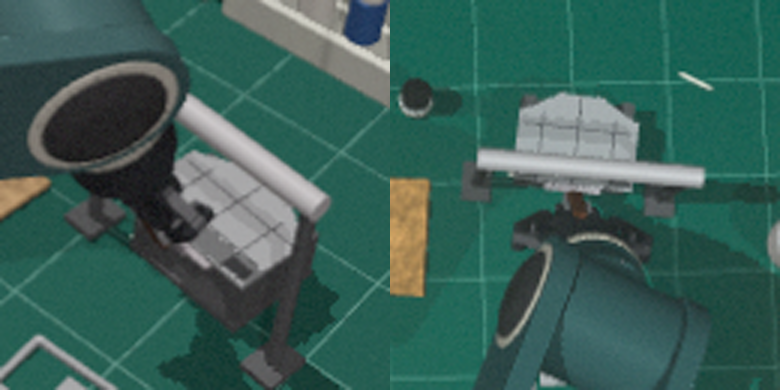

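The side view shows the blade under the wing and the gripper clear of the lamp. I'll check the wing's height and level from depth.

Run:
```python
from blade import *
np.set_printoptions(precision=4,suppress=True)
for k in "02":
  for n in("top","side"):
    S=load(n+k)
    m,co,c,sd,N=seg(S,.61,.70,-.27,-.12,.045,.075,lambda H,s,V:(s<60)&(V>60))
    print(k,n,co,c,sd,N,rect_mask(S,m,co[2]))
```

```text
0 top [-0.0129  0.0038  0.0564] [ 0.6427 -0.1958  0.0564] 0.00320569332986634 573 [ 646.3209 -196.6376  124.6299   63.8214   83.7504]
0 side [-0.016   0.0025  0.0575] [ 0.6404 -0.1934  0.0575] 0.001871008871501381 812 [ 641.3802 -195.6471  125.3459   74.6218   87.3913]
2 top [-0.033  -0.0007  0.0627] [ 0.6425 -0.1953  0.0627] 0.003408380129111688 588 [ 645.3817 -196.9683  123.0246   63.7982   83.7704]
2 side [-0.0161  0.0008  0.0639] [ 0.6417 -0.2001  0.0639] 0.0017237545716644173 643 [ 640.8492 -198.3421  124.3284   62.5975   83.1741]
```

The wing has risen 6.4 mm, is level, and hasn't shifted. Next I'll withdraw and carry it over to the rack.

Run:
```python
from plan import *
from cell import robot,vision
np.set_printoptions(precision=4,suppress=True)
lin(robot,rel(WG,WY,-.15,.057),.08)
lin(robot,rel(WG,WY,-.15,.125),.08)
lin(robot,((.53,0,.125),-5.5),.1)
lin(robot,rel(RK,RY,-.11,.125),.1)
lin(robot,rel(RK,RY,-.006,.108),.08); robot.dwell(.3)
print(robot.read_t(),robot.read_finger_gap(),robot.read_eef_pos()-tcp(*rel(RK,RY,-.006,.108))[0])
for n in("side","top"):
    s=vision.snapshot(n); np.save(n+"3.npy",s,allow_pickle=True)
s=load("side3"); t=load("top3")
c=lambda s,x,y:cv2.resize(s["color"][y:y+130,x:x+130],None,fx=3,fy=3,interpolation=cv2.INTER_CUBIC)
cv2.imwrite("pics/r3.png",np.hstack([c(s,190,110),c(t,150,120)])[:,:,::-1])
from blade import *
for n in("top","side"):
    S=load(n+"3"); m,co,cc,sd,N=seg(S,.55,.76,.08,.3,.1,.13,lambda H,s,V:(s<60)&(V>60)); print(n,co,cc,sd,N,rect_mask(S,m,co[2]))
```

```text
19.9167 0.012967762003491609 [-0.0001  0.0001  0.0001]
top [-0.0026 -0.0011  0.1141] [0.6495 0.1913 0.1141] 0.002945698548500912 1020 [647.9302 192.6564 121.7928 104.7919  88.2247]
side [-0.0003 -0.0035  0.1151] [0.6506 0.1837 0.1151] 0.0017436090983408324 731 [649.0846 190.7758 125.0619 106.4137  84.3806]
```

View pics/r3.png

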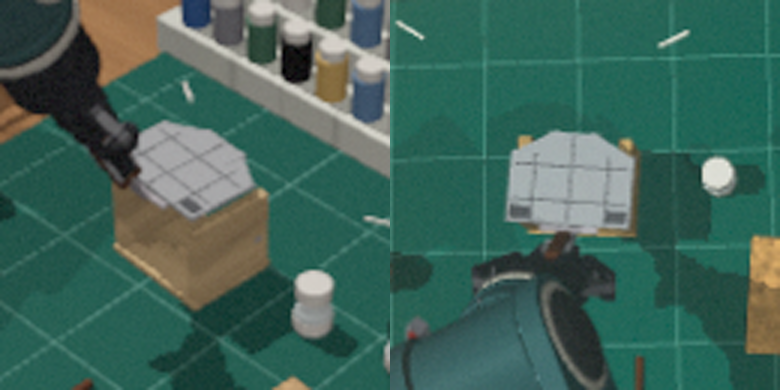

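The pictures show the wing over the rack, with its span covering both rails. I'll fit the wing's edges and the rails precisely before lowering.

Run:
```python
from blade import *
np.set_printoptions(precision=2,suppress=True)
def contour(S,m,z):
    c=max(cv2.findContours(cv2.resize(m*255,None,fx=8,fy=8,interpolation=cv2.INTER_LINEAR)//128,0,1)[0],key=len).reshape(-1,2)
    return onplane(S,(c+.5)/8-.5,z)[:,:2]*1000
def line(w,c,yaw,sel): # in frame: returns offset & slope(deg) 
    q=(w-c)@R.from_euler('z',yaw,degrees=True).as_matrix()[:2,:2]; return sel(q)
for n,k,z,c,box in(("top","3",.1145,(655,192.5),(.55,.76,.08,.3,.1,.13)),("side","3",.1145,(655,192.5),(.55,.76,.08,.3,.1,.13))):
    S=load(n+k); m=seg(S,*box,lambda H,s,V:(s<60)&(V>60))[0]; w=contour(S,m,z)
    q=line(w,np.array(c),-4,lambda q:q)
    for nm,f,i in(("left",(abs(q[:,1]-60)<7)&(abs(q[:,0]+10)<28),1),("right",(abs(q[:,1]+60)<7)&(abs(q[:,0]+10)<28),1),("front",(abs(q[:,0]+45)<7)&(abs(q[:,1])>34)&(abs(q[:,1])<55),0),("back",(abs(q[:,0]-45)<7)&(abs(q[:,1])<15),0)):
        if f.sum()<20: print(n,nm,"-");continue
        p=np.polyfit(q[f][:,1-i],q[f][:,i],1); print(n,nm,"off",p[1],"deg",np.degrees(np.arctan(p[0])),f.sum())
# rack rails from the first pictures
for n in("top","side"):
    S=load(n+"0"); P=cloud(S); h=cv2.cvtColor(S["color"],cv2.COLOR_RGB2HSV).astype(int)
    m=(h[...,0]>10)&(h[...,0]<28)&(h[...,1]>70)&(P[...,2]>.076)&(P[...,2]<.1)&(P[...,0]>.55)&(P[...,0]<.75)&(P[...,1]>.08)&(P[...,1]<.3)
    yy,xx=np.nonzero(m); X=onplane(S,np.c_[xx,yy],.0875)[:,:2]*1000; L=X[X[:,1]>192];Q=X[X[:,1]<192]
    f=lambda A:(A.mean(0),np.degrees(np.polyfit(A[:,0],A[:,1],1)[0])); print(n,f(L),f(Q),"yaw across",np.degrees(np.arctan2(-(L-L.mean(0)+L.mean(0)).mean(0)[0]+Q.mean(0)[0],L.mean(0)[1]-Q.mean(0)[1])))
```

```text
top left off 58.801009443609736 deg -0.6599066835532729 154
top right off -60.14572067092445 deg -1.1874193422342296 155
top front off -45.545387411322494 deg 1.7744785508990597 118
top back off 44.39792563730495 deg 4.725146829014587 83
side left off 58.33363371793261 deg 6.7324951049628705 68
side right off -62.98942158586565 deg -1.923894986947645 145
side front off -45.49711102071369 deg 2.31081238118399 48
side back off 46.67429279060656 deg 1.0282373597421437 64
top (array([660.37, 241.49]), np.float64(-3.4654367908264336)) (array([653.65, 144.11]), np.float64(-3.8213096462850316)) yaw across -3.9456033990347414
side (array([658.12, 238.18]), np.float64(-1.22381029582981)) (array([650.48, 139.87]), np.float64(-1.9662921561714015)) yaw across -4.446690259153201
```

Compared with the rack, the wing is about 1.2° clockwise, 2.5 mm short in x and 1 mm off in y. I'll correct that, lower it, and draw the blade out.

Run:
```python
from plan import *
from cell import robot,vision
np.set_printoptions(precision=4,suppress=True)
RK2,RY2=(.6595,.193),-2.7
P=lambda dx,z:rel(RK2,RY2,dx,z)
lin(robot,P(-.006,.100),.04)
lin(robot,P(-.006,.090),.03); robot.dwell(.2); f0=robot.read_force(); t0=robot.read_ft_torque()
lin(robot,P(-.006,.082),.012); robot.dwell(.2); print(robot.read_force()-f0,robot.read_ft_torque()-t0)
lin(robot,P(-.006,.075),.02); robot.dwell(.2); print(robot.read_force()-f0,robot.read_ft_torque()-t0)
lin(robot,P(-.12,.075),.08)
lin(robot,P(-.12,.10),.1); robot.dwell(.1)
print(robot.read_t())
for n in("side","top"):
    s=vision.snapshot(n); np.save(n+"4.npy",s,allow_pickle=True)
s=load("side4"); t=load("top4")
c=lambda s,x,y:cv2.resize(s["color"][y:y+130,x:x+130],None,fx=3,fy=3,interpolation=cv2.INTER_CUBIC)
cv2.imwrite("pics/r4.png",np.hstack([c(s,190,110),c(t,150,120)])[:,:,::-1])
from blade import *
for n in("top","side"):
    S=load(n+"4"); m,co,cc,sd,N=seg(S,.6,.76,.08,.3,.08,.105,lambda H,s,V:(s<60)&(V>60)); print(n,co,cc,sd,N,rect_mask(S,m,co[2]))
```

```text
[ 0.2725 -0.4367  0.8045] [-0.049  -0.1517  0.0237]
[ 0.3324 -0.9102  0.9583] [ 0.0339 -0.1333  0.053 ]
24.85
top [-0.0022 -0.0072  0.0914] [0.6529 0.1942 0.0914] 0.002893248695085057 953 [657.0193 192.8491 121.6001  94.0849  85.8568]
side [-0.0029 -0.0061  0.0925] [0.6536 0.19   0.0925] 0.0018474931620143299 802 [655.884  190.7111 127.2745  99.1575  87.4381]
```

View pics/r4.png

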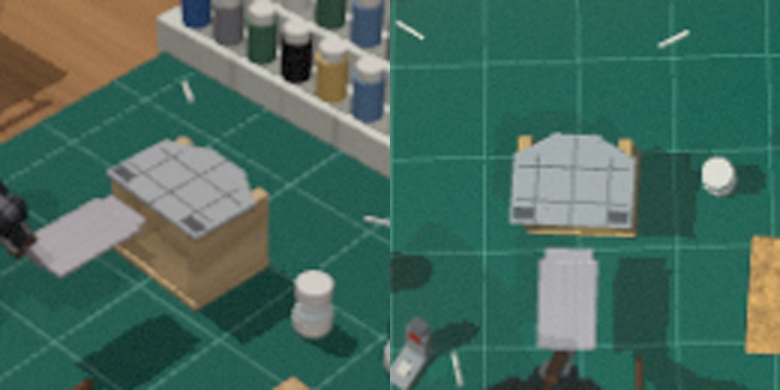

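The wing is at (657.0, 192.8) mm, yaw −4.1°, level, which matches the rack. Next I'll return the spatula to the pad.

Run:
```python
from plan import *
from cell import robot,vision
np.set_printoptions(precision=4,suppress=True)
lin(robot,rel(SP,SY,0,.06),.12)
lin(robot,rel(SP,SY,0,.014),.08); robot.dwell(.2); f0=robot.read_force()
z=.0105
while z>.0065:
    lin(robot,rel(SP,SY,0,z),.02); robot.dwell(.15); f=robot.read_force()-f0; print(z,f)
    if f[2]>4: break
    z-=.0007
robot.release(); robot.dwell(.2)
p,r=tcp(*rel(SP,SY,0,.0085)); zt=R.from_rotvec(r).as_matrix()[:,2]
robot.move_linear(robot.read_eef_pos()-.12*zt,max_speed=.1)
robot.move_joints([1.255,.116,1.442,0,1.584,-.038] if 0 else list(np.array(robot.read_q())+[0,-.15,-.25,0,0,0]))
robot.dwell(.2); print(robot.read_t(),robot.read_eef_pos())
for n in("side","top"):
    s=vision.snapshot(n); np.save(n+"5.npy",s,allow_pickle=True)
s=load("side5"); t=load("top5")
c=lambda s,x,y:cv2.resize(s["color"][y:y+200,x:x+260],None,fx=1.5,fy=1.5,interpolation=cv2.INTER_CUBIC)
cv2.imwrite("pics/e5.png",np.hstack([c(s,160,140),c(t,170,130)])[:,:,::-1])
from blade import *
for n in("top","side"):
    S=load(n+"5"); m,co,cc,sd,N=seg(S,.47,.62,-.07,.06,0,.025,lambda H,s,V:(s<60)&(V>70)); print(n,co,cc,sd,N,rect_mask(S,m,.011))
```

```text
0.0105 [ 0.2245  0.3817 -0.6783]
0.009800000000000001 [-1.2595  1.3342 -0.6542]
0.009100000000000002 [ 0.2205  0.3004 -0.3158]
0.008400000000000003 [-3.32    1.2793  5.6015]Traceback (most recent call last):
  File "<stdin>", line 14, in <module>
cell.PlanningError: the arm cannot take that pose within its joint ranges
```

Run:
```python
from plan import *
from cell import robot,vision
np.set_printoptions(precision=4,suppress=True)
q=np.array(robot.read_q()); print(q,robot.read_eef_pos())
robot.move_joints(list(q+[0,.05,-.5,0,.4,0])); robot.dwell(.3)
print(robot.read_t(),robot.read_eef_pos(),robot.read_finger_gap())
for n in("side","top"):
    s=vision.snapshot(n); np.save(n+"5.npy",s,allow_pickle=True)
s=load("side5"); t=load("top5")
c=lambda s,x,y:cv2.resize(s["color"][y:y+200,x:x+260],None,fx=1.5,fy=1.5,interpolation=cv2.INTER_CUBIC)
cv2.imwrite("pics/e5.png",np.hstack([c(s,160,140),c(t,170,130)])[:,:,::-1])
from blade import *
for n in("top","side"):
    S=load(n+"5"); m,co,cc,sd,N=seg(S,.47,.62,-.07,.06,0,.025,lambda H,s,V:(s<60)&(V>70)); print(n,co,cc,sd,N,rect_mask(S,m,.011))
```

```text
[-0.1442 -0.7915  2.2996  0.0752  1.2045  1.3922] [ 0.4199 -0.0147  0.1556]
33.2167 [ 0.4058 -0.0111  0.4529] 0.08530743571940604
top [-0.0059 -0.0096  0.011 ] [ 0.5352 -0.0126  0.011 ] 0.003137269511665133 455 [533.9052 -12.3734 107.8736  60.6616   2.9066]
side [-0.0043  0.0005  0.012 ] [ 0.5406 -0.0151  0.012 ] 0.0019763279682931414 528 [539.2338 -12.7611 104.1864  60.7879   2.8383]
```

View pics/e5.png

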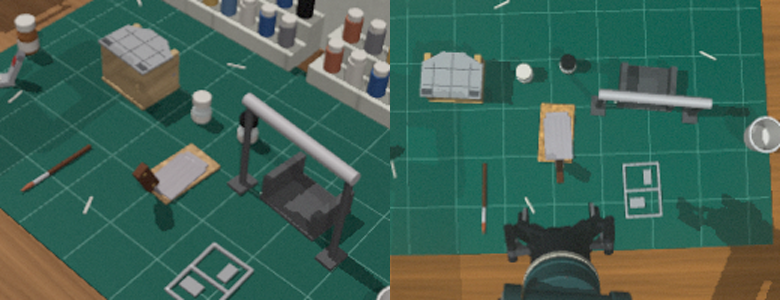

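The pictures show the wing on the rack at (140,48) in the side half, the spatula flat on the pad at (180,172), the stand empty and the bystanders where they were.

```bash
python3 -c "
from cell import robot
print(robot.sign_off())"
```

```text
the job is handed in; nothing more can be done
None
```

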